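# Probe the levelling pads of a microscope base plate

### The job

Find the high spot of the microscope's base plate: pick up the standing steel probe and touch its foot down near the middle of each of the three round levelling pads, one after the other from left to right as the robot sees them (left is +y). Then leave the probe standing upright by itself near the middle of the highest pad; do not tip it over on the way.

Things in the scene. Friction and masses are not known exactly. Their poses are not given: they have to be found in the camera images.
- probe: The probe: a loose steel turned piece 102 mm tall, standing upright on the bench to the robot's right of the black plate, about 0.22 kg. Flat foot 32 mm across and 12 mm high, a neck 18 mm across up to 32 mm, then a dark cylindrical grip 26 mm across from 32 to 102 mm. Origin at the centre of the foot's underside, z up along the probe; it is round, so its yaw does not matter.
- pad_a: One of the three round steel levelling pads (discs 56 mm across and 8 mm thick on a threaded stem) in a row about 95 mm apart, left to right, on a black base plate 160 x 310 x 15 mm that lies on the bench; the pads are fixed and differ only in height: neighbours in height differ by 8 to 11 mm, the tops stand 28 to 49 mm above the bench. Origin at the centre of the flat top face, z up, so its z is the height of the top. Which pad stands where in the row varies.
- pad_b: One of the three round steel levelling pads (discs 56 mm across and 8 mm thick on a threaded stem) in a row about 95 mm apart, left to right, on a black base plate 160 x 310 x 15 mm that lies on the bench; the pads are fixed and differ only in height: neighbours in height differ by 8 to 11 mm, the tops stand 28 to 49 mm above the bench. Origin at the centre of the flat top face, z up, so its z is the height of the top. Which pad stands where in the row varies.
- pad_c: One of the three round steel levelling pads (discs 56 mm across and 8 mm thick on a threaded stem) in a row about 95 mm apart, left to right, on a black base plate 160 x 310 x 15 mm that lies on the bench; the pads are fixed and differ only in height: neighbours in height differ by 8 to 11 mm, the tops stand 28 to 49 mm above the bench. Origin at the centre of the flat top face, z up, so its z is the height of the top. Which pad stands where in the row varies.

How it is judged:
On the way, in this order (a step that is already met when the one before it is completed fails the run):
1. the upright probe's foot touches the left pad, within 20 mm of its middle (((y of each of pad_b, pad_c in the frame of pad_a below 0 m and contact force between probe and pad_a above 0.3 N and horizontal distance between probe and pad_a below 0.02 m and angle between probe's own z axis and vertical below 0.26 rad) or (y of each of pad_a, pad_c in the frame of pad_b below 0 m and contact force between probe and pad_b above 0.3 N and horizontal distance between probe and pad_b below 0.02 m and angle between probe's own z axis and vertical below 0.26 rad) or (y of each of pad_a, pad_b in the frame of pad_c below 0 m and contact force between probe and pad_c above 0.3 N and horizontal distance between probe and pad_c below 0.02 m and angle between probe's own z axis and vertical below 0.26 rad))), for 0.05 s.
2. the upright probe's foot touches the middle pad, within 20 mm of its middle (((((y of pad_b in the frame of pad_a above 0 m and y of pad_c in the frame of pad_a below 0 m) or (y of pad_b in the frame of pad_a below 0 m and y of pad_c in the frame of pad_a above 0 m)) and contact force between probe and pad_a above 0.3 N and horizontal distance between probe and pad_a below 0.02 m and angle between probe's own z axis and vertical below 0.26 rad) or (((y of pad_a in the frame of pad_b above 0 m and y of pad_c in the frame of pad_b below 0 m) or (y of pad_a in the frame of pad_b below 0 m and y of pad_c in the frame of pad_b above 0 m)) and contact force between probe and pad_b above 0.3 N and horizontal distance between probe and pad_b below 0.02 m and angle between probe's own z axis and vertical below 0.26 rad) or (((y of pad_a in the frame of pad_c above 0 m and y of pad_b in the frame of pad_c below 0 m) or (y of pad_a in the frame of pad_c below 0 m and y of pad_b in the frame of pad_c above 0 m)) and contact force between probe and pad_c above 0.3 N and horizontal distance between probe and pad_c below 0.02 m and angle between probe's own z axis and vertical below 0.26 rad))), for 0.05 s.
3. the upright probe's foot touches the right pad, within 20 mm of its middle (((y of each of pad_b, pad_c in the frame of pad_a above 0 m and contact force between probe and pad_a above 0.3 N and horizontal distance between probe and pad_a below 0.02 m and angle between probe's own z axis and vertical below 0.26 rad) or (y of each of pad_a, pad_c in the frame of pad_b above 0 m and contact force between probe and pad_b above 0.3 N and horizontal distance between probe and pad_b below 0.02 m and angle between probe's own z axis and vertical below 0.26 rad) or (y of each of pad_a, pad_b in the frame of pad_c above 0 m and contact force between probe and pad_c above 0.3 N and horizontal distance between probe and pad_c below 0.02 m and angle between probe's own z axis and vertical below 0.26 rad))), for 0.05 s.
At the end, for the whole second after the job is handed in: The probe stands released, at rest and upright (within 6 degrees) on the highest of the three pads, its foot within 20 mm of the pad's middle (contact force between probe and pad_b above 0.3 N and horizontal distance between probe and pad_b below 0.02 m and angle between probe's own z axis and vertical below 0.1 rad and linear speed of probe below 0.02 m/s and contact force between probe and the fingers below 0.05 N); the robot touches nothing.
It fails at once if the probe is tipped over (more than 45 degrees) (angle between probe's own z axis and vertical above 0.785 rad).
It also fails if it takes over 51 s, if anything falls off the work surface, if the arm or the gripper's body presses on something with over 40 N, if the wrist force passes 120 N, or if a joint passes its speed limit or range.

### The arm

A 6-joint arm with a two-finger parallel gripper is mounted at the origin on the work surface. World frame = base frame: x ahead of the robot, y to its left, z up, the work surface at z = 0. Lengths are in m, angles in rad, forces in N, time in s.
With the tool pointing down it reaches from about 0.325 to 0.85 m from the base axis. Payload 4.4 kg.
Tool frame: the origin (TCP) lies on the centre line of the jaws, within the pads' length; the fingertips stand 22 mm ahead of it and the grasp point (between the pads) lies 3 mm ahead of it; y points along the fingers, x is the direction in which the jaws open and shut, and the axes are right-handed (so a half turn about y gives the same grasp; the last joint's range is limited). The gripper opens to 94 mm and grips with 3 to 60 N. Pads are 16 mm wide; open, the fingers measure 119 mm over their backs; the gripper's body (75 mm by 177 mm) begins 78 mm behind the grasp point.
Start: joints at [1.115, 0.207, 1.542, -0, 1.393, -0.15], TCP at [0.173, 0.548, 0.227] pointing down, gripper open.
Joint ranges: [-2.73, 2.73], [-0.86, 2.22], [0.23, 2.46], [-1.11, 4.25], [0.08, 2.63], [-2.82, 2.82]. Speed limits (rad/s): [2.79, 2.79, 3.14, 3.14, 3.14, 3.14].

### API

Orientations are given as [roll, pitch, yaw] about the fixed x, y, z axes, in that order (R = Rz(yaw) Ry(pitch) Rx(roll)).
In Python, from cell import telemetry, cams, order gives the robot as it stands. The module is installed in compiled form; this text tells all that it offers.
- The arm moves only by the tool jog_arm, never from a script. Its arguments are lists of equal length, an entry for each row: "slide": the shift along the tool's x, y, z in cm, a list of three; "delta_rot": the turn, a rotation vector about the tool's x, y, z in degrees, a list of three. In form: {"slide": [[tx, ty, tz], ...], "delta_rot": [[rx, ry, rz], ...]}. A call has 1 to 8 rows; each row is the pose to reach, as a shift and turn from the pose measured when the call began, along the tool's axes at that moment; what a row does not reach only later rows make up. A row lasts 1/10 s, in which the tool goes at most 50 mm and 8.59 degrees, less where a joint would pass 70% of its speed; a pose out of reach is approached as far as the arm can. A call with a gripper value outside its range is refused whole. "hand" is the finger opening in cm, from 0 to 9.4, set as the call begins (left out, the last holds). The fingers move at their own pace and stop on an object; "grip_force" is the grip in N (left out, the last holds). Time passes only in rows, so rows that repeat a pose let the fingers close. It gives the time, the measured TCP pose, the force and the opening at its end, in the units of the state.
- telemetry.sense(): the state, without advancing time (a new reading comes with each control period).
- cams.grab_frame(name): name is "side" or "top" or "wrist"; returns a dict with "image" (384x512x3 uint8, red, green, blue), "fx", "fy", "cx", "cy" (pixels), "origin" and "attitude" of the camera in the world; the wrist camera has in their place "hand_eye" (4x4, takes a point from camera to tool coordinates, whose origin is the TCP and whose axes are the tool frame's). Camera axes: x right, y up, looking along -z (the intrinsics and any distortion apply to the point x, -y, -z); pixel columns grow to the right and rows downward; lengths in m; the calibration is good to about 2 mm. A picture is of the moment at which its call begins: read the wrist's pose just before it. There is no depth.
- order.finish_job(): hands the job in, once; it reports no verdict.
The state is a dict: "clock": time; "joints": joint angles; "qd": joint speeds; "tau": joint torques, N m; "tcp_pos": TCP position; "eef_rot": TCP orientation; "force": force on the tool from outside, world axes, zero at the start; "ft_torque": the same for the moment, N m; "finger_gap": finger opening in m.
Only numpy, scipy, OpenCV 4.12 (cv2) and the standard library are available. Lean on these libraries where they do the work, as an engineer would, in place of code of your own. Each camera call takes 0.05 s, during which the arm holds its last target. There are 200 camera calls.

## Working session

There is one attempt and no reset: what is moved stays moved. The work goes in short steps, Python scripts to look and compute and a tool call to move; the robot and the scene stay as the last step left them, time stands still between calls to the robot, and variables do not carry over. Pictures are saved under pics/ and viewed, about 8 in all and at most 12, crops included, and the job is handed in when it is done.

Besides the shell and the picture viewer there is one more tool, called by a JSON object that holds its "api" and its "payload". jog_arm: Moves the arm, as the interface text tells. Its arguments: {"type":"object","properties":{"slide":{"type":"array","items":{"type":"array","items":{"type":"number"}}},"delta_rot":{"type":"array","items":{"type":"array","items":{"type":"number"}}},"hand":{"type":"number"},"grip_force":{"type":"number"}},"required":["slide","delta_rot"]}

```bash
mkdir -p pics
python3 - <<'E'
from cell import telemetry, cams
import cv2, numpy as np
s=telemetry.sense(); print(s)
ims=[]
for n in ("top","side"):
    f=cams.grab_frame(n); np.save(f"pics/{n}.npy",f,allow_pickle=True)
    print(n,{k:v for k,v in f.items() if k!="image"})
    cv2.imwrite(f"pics/{n}0.png",f["image"][:,:,::-1])
E
```

```text
{'clock': 0.0, 'joints': array([ 1.11546637e+00,  2.07418040e-01,  1.54295223e+00,  9.44106280e-06,
        1.39351206e+00, -1.50504931e-01]), 'qd': array([ 1.79719346e-03,  5.68531833e-04, -2.49787874e-03,  5.70427049e-05,
        6.70039626e-04,  1.13071686e-03]), 'tau': array([ 4.09324389e-05, -3.70872188e+01, -2.81421000e+01,  6.98724599e-02,
        3.61861184e-02, -1.68592896e-04]), 'tcp_pos': array([0.17224251, 0.54779299, 0.22629271]), 'eef_rot': array([-1.57044383,  0.0022624 ,  1.26597002]), 'force': array([-0.28347521,  0.51048551, -0.26406039]), 'ft_torque': array([ 0.00514598, -0.00227247,  0.00069252]), 'finger_gap': 0.09380882326992887}
top {'fx': 355.74839074923216, 'fy': 355.74839074923216, 'cx': 255.5190410317301, 'cy': 191.8729938495853, 'origin': array([ 0.48816186, -0.00275763,  0.70660763]), 'attitude': array([ 0.10172495, -0.05046877, -1.57499126])}
side {'fx': 364.5818782838934, 'fy': 364.5818782838934, 'cx': 254.2488769830354, 'cy': 195.5156304648469, 'origin': array([ 0.48172977, -0.63684529,  0.56739619]), 'attitude': array([ 0.88775947,  0.00803923, -0.09040707])}
```

View pics/top0.png

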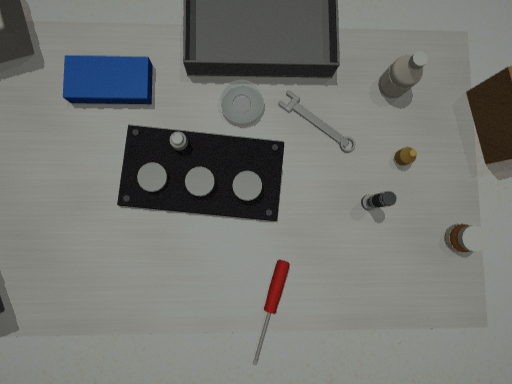

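View pics/side0.png

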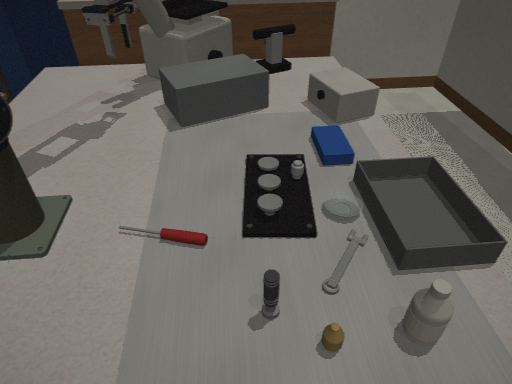

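The top view shows the three pads near (152,177), (200,181) and (247,185), with a small bottle on the plate at (178,140). The probe's foot is near (368,203) and its dark top near (388,198). In the side view the pads are at (268,163), (269,183) and (269,205), left to right, and the probe is at (271,293). Next I triangulate these.

```bash
cat > h.py <<'E'
import numpy as np, cv2
from scipy.spatial.transform import Rotation as R
def ray(f,u,v):
    d=np.array([(u-f["cx"])/f["fx"],-(v-f["cy"])/f["fy"],-1.])
    d=R.from_euler("xyz",f["attitude"]).apply(d); return np.array(f["origin"]),d/np.linalg.norm(d)
def plane(f,u,v,z):
    o,d=ray(f,u,v); return o+d*(z-o[2])/d[2]
def tri(f,p,g,q):
    o1,d1=ray(f,*p); o2,d2=ray(g,*q)
    t=np.linalg.lstsq(np.c_[d1,-d2],o2-o1,rcond=None)[0]
    a,b=o1+t[0]*d1,o2+t[1]*d2; return (a+b)/2,np.linalg.norm(a-b)
def pix(f,P):
    c=R.from_euler("xyz",f["attitude"]).inv().apply(np.array(P)-f["origin"])
    return f["cx"]-f["fx"]*c[0]/c[2], f["cy"]+f["fy"]*c[1]/c[2]
def blobs(im,box,lo,hi=255):
    x0,y0,x1,y1=box; g=cv2.cvtColor(im,cv2.COLOR_RGB2GRAY)[y0:y1,x0:x1]
    m=cv2.inRange(g,lo,hi); out=[]
    for c in cv2.findContours(m,cv2.RETR_EXTERNAL,cv2.CHAIN_APPROX_NONE)[0]:
        if len(c)>12:
            e=cv2.fitEllipse(cv2.convexHull(c)); out.append((np.round(np.add(e[0],(x0,y0)),1),np.round(e[1],1),cv2.contourArea(c)))
    return out
E
python3 - <<'E'
from h import *
T=np.load("pics/top.npy",allow_pickle=True).item();S=np.load("pics/side.npy",allow_pickle=True).item()
for n,f,b in(("T",T,(130,155,272,206)),("S",S,(252,155,288,222))):
    for lo in(90,120):
        print(n,lo)
        for x in blobs(f["image"],b,lo): print(x)
a=T["image"][180:220,350:410];b=S["image"][262:326,240:304]
c=S["image"][150:225,240:310]
r=lambda x,k:cv2.resize(x,None,fx=k,fy=k,interpolation=cv2.INTER_CUBIC)
im=np.zeros((600,800,3),np.uint8)
for q,x,y,k in((a,0,0,6),(b,400,0,6),(c,0,250,4.6)):
    z=r(q,k);im[y:y+z.shape[0],x:x+z.shape[1]]=z[:600-y]
cv2.imwrite("pics/crop.png",im[:,:,::-1])
E
```

```text
T 90
(array([246.8, 185.1]), array([28.9, 29.1]), 630.5)
(array([199.1, 180.8]), array([28.6, 29.1]), 626.5)
(array([151.5, 176.4]), array([28.3, 29.1]), 613.0)
T 120
(array([246.8, 185.3]), array([27.2, 28.5]), 572.0)
(array([199.2, 180.9]), array([26.9, 28.4]), 571.5)
(array([151.4, 176.7]), array([26.4, 28.5]), 550.0)
S 90
(array([269.8, 201.2]), array([15.2, 23.8]), 264.5)
(array([268.8, 180.1]), array([12.8, 22.1]), 203.5)
(array([268. , 162.1]), array([10.9, 19.8]), 155.0)
S 120
```

View pics/crop.png

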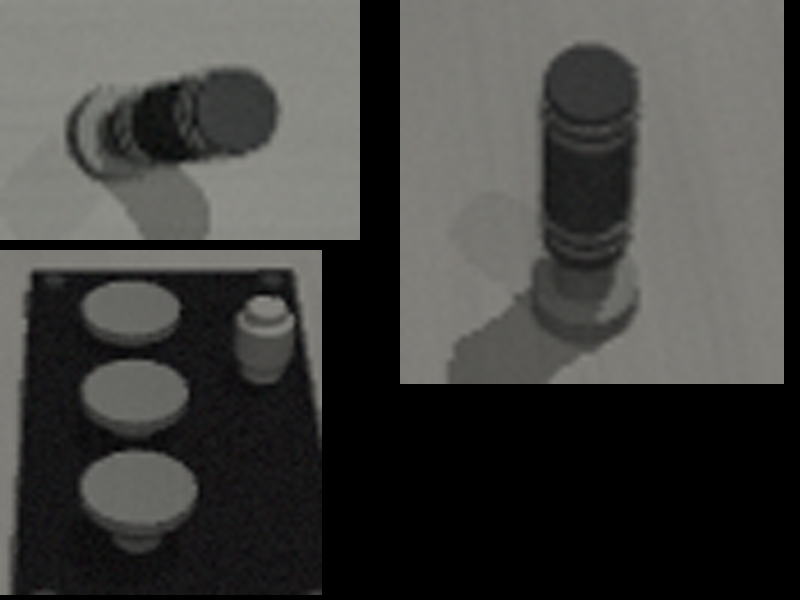

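The crop shows the probe upright. Its top disc is at about (388.9,198.1) in the top view and (271.4,275.2) in the side view. The right pad's visible stem suggests it is the highest. Next I triangulate.

Run:
```python
from h import *
np.set_printoptions(precision=4,suppress=True)
T=np.load("pics/top.npy",allow_pickle=True).item();S=np.load("pics/side.npy",allow_pickle=True).item()
for n,p,q in(("L",(151.5,176.4),(268,162.1)),("M",(199.1,180.8),(268.8,180.2)),("R",(246.8,185.1),(269.8,201.1)),("probe top",(388.9,198.1),(271.4,275.2)),("cap",(177.5,137),(297.3,162))):
    print(n,*tri(T,p,S,q), "top-only z=.039",plane(T,*p,.039))
print("probe top on z=.102",plane(T,388.9,198.1,.102),plane(S,271.4,275.2,.102))
P,_=tri(T,(388.9,198.1),S,(271.4,275.2)); print("foot proj",pix(T,(P[0],P[1],.012)),pix(S,(P[0],P[1],.0)))
```

```text
L [0.5865 0.1607 0.0271] 0.000679791715672286 top-only z=.039 [0.5851 0.1578 0.039 ]
M [0.5773 0.0697 0.0357] 0.00044308004430498876 top-only z=.039 [0.5771 0.0693 0.039 ]
R [ 0.5683 -0.0202  0.045 ] 0.00018136189963664746 top-only z=.039 [ 0.5691 -0.0203  0.039 ]
probe top [ 0.5393 -0.2674  0.0987] 0.0003536927170587414 top-only z=.039 [ 0.5445 -0.2934  0.039 ]
cap [0.6542 0.1077 0.0585] 0.00293203284784391 top-only z=.039 [0.6608 0.111  0.039 ]
probe top on z=.102 [ 0.5392 -0.266   0.102 ] [ 0.5387 -0.27    0.102 ]
foot proj (np.float64(370.4861402876645), np.float64(201.846433293287)) (np.float64(270.2953379774193), np.float64(310.6385426643513))
```

Pad heights come out at roughly L 0.03, M 0.037 and R 0.046, which fits the 28–49 mm range and puts R highest. Probe at (0.539, -0.267). Next I turn the tool to yaw 0 (tool x=X, y=-Z, z=Y) and go above the probe.

```bash
cat > go.py <<'E'
import sys
from h import *
from cell import telemetry
def go(x,y,z):
    s=telemetry.sense(); A=R.from_euler("xyz",s["eef_rot"]); B=R.from_euler("xyz",[-np.pi/2,0,0])
    print(round(s["clock"],2),s["tcp_pos"].round(4),"F",s["force"].round(2),"gap",round(s["finger_gap"],4))
    print("slide cm",(100*A.inv().apply(np.array([x,y,z])-s["tcp_pos"])).round(2),"rot deg",(A.inv()*B).as_rotvec(degrees=True).round(2))
if __name__=="__main__": go(*map(float,sys.argv[1:4]))
E
python3 go.py .539 -.267 .227
```

```text
0.1 [0.1723 0.5479 0.2264] F [-0.57 -0.71  0.63] gap 0.094
slide cm [-6.673e+01  6.000e-02 -5.944e+01] rot deg [ 6.000e-02  7.254e+01 -1.100e-01]
```

{"api": "jog_arm", "payload": {"slide": [[-66.7,0,-59.4],[-66.7,0,-59.4],[-66.7,0,-59.4],[-66.7,0,-59.4],[-66.7,0,-59.4],[-66.7,0,-59.4],[-66.7,0,-59.4],[-66.7,0,-59.4]], "delta_rot": [[0,72.5,0],[0,72.5,0],[0,72.5,0],[0,72.5,0],[0,72.5,0],[0,72.5,0],[0,72.5,0],[0,72.5,0]], "hand": 9.4, "grip_force": 30}}

```text
clock: 0.9
tcp_pos: [0.3365, 0.1818, 0.2273]
eef_rot: [-1.572, 0.001, 0.06]
force: [0.7, -0.1, -1.4]
finger_gap: 0.0939
```

```bash
python3 go.py .539 -.267 .227
```

```text
0.9 [0.3365 0.1818 0.2273] F [ 0.66 -0.08 -1.42] gap 0.0939
slide cm [ 17.5    0.1  -46.02] rot deg [ 0.09  3.46 -0.03]
```

{"api": "jog_arm", "payload": {"slide": [[17.5,0,-46],[17.5,0,-46],[17.5,0,-46],[17.5,0,-46],[17.5,0,-46],[17.5,0,-46],[17.5,0,-46],[17.5,0,-46]], "delta_rot": [[0,3.5,0],[0,3.5,0],[0,3.5,0],[0,3.5,0],[0,3.5,0],[0,3.5,0],[0,3.5,0],[0,3.5,0]]}}

```text
clock: 1.7
tcp_pos: [0.5006, -0.1832, 0.2274]
eef_rot: [-1.572, 0.001, -0.001]
force: [0.3, 0.4, 0.5]
finger_gap: 0.0937
```

```bash
python3 go.py .539 -.267 .227
```

```text
1.7 [ 0.5006 -0.1832  0.2274] F [0.27 0.35 0.55] gap 0.0937
slide cm [ 3.85  0.04 -8.37] rot deg [ 0.06 -0.08 -0.06]
```

{"api": "jog_arm", "payload": {"slide": [[3.85,0,-8.4],[3.85,0,-8.4],[3.85,0,-8.4],[3.85,0,-8.4],[3.85,0,-8.4]], "delta_rot": [[0,0,0],[0,0,0],[0,0,0],[0,0,0],[0,0,0]]}}

```text
clock: 2.2
tcp_pos: [0.5384, -0.2659, 0.2269]
eef_rot: [-1.571, 0.002, -0.001]
force: [0.2, -0.5, 0.1]
finger_gap: 0.0939
```

```bash
python3 go.py .539 -.267 .078
python3 - <<'E'
from cell import telemetry,cams
from h import *
s=telemetry.sense();f=cams.grab_frame("wrist");np.save("pics/w.npy",f,allow_pickle=True)
im=f["image"][:,:,::-1].copy()
H=f["hand_eye"];print(H.round(3),{k:f[k] for k in("fx","fy","cx","cy")}, [k for k in f])
A=R.from_euler("xyz",s["eef_rot"])
for P in((.539,-.267,.102),(.539,-.267,.012)):
    t=A.inv().apply(np.array(P)-s["tcp_pos"]);c=np.linalg.inv(H)@np.r_[t,1]
    u,v=f["cx"]-f["fx"]*c[0]/c[2],f["cy"]+f["fy"]*c[1]/c[2];print(u,v);cv2.circle(im,(int(u),int(v)),4,(0,0,255),1)
cv2.imwrite("pics/wrist1.png",im)
E
```

```text
2.2 [ 0.5384 -0.2659  0.2269] F [ 0.22 -0.47  0.09] gap 0.0939
slide cm [ 0.1  14.89 -0.11] rot deg [-0.01 -0.04 -0.13]
[[ 1.     0.001 -0.     0.001]
 [-0.001  0.281 -0.96  -0.157]
 [-0.001  0.96   0.281  0.082]
 [ 0.     0.     0.     1.   ]] {'fx': 289.83280700049795, 'fy': 289.83280700049795, 'cx': 254.03441551021834, 'cy': 191.52638998252368} ['image', 'fx', 'fy', 'cx', 'cy', 'hand_eye']
253.52208682291518 192.28917311208446
253.7618702313343 172.87890741307464
```

View pics/wrist1.png

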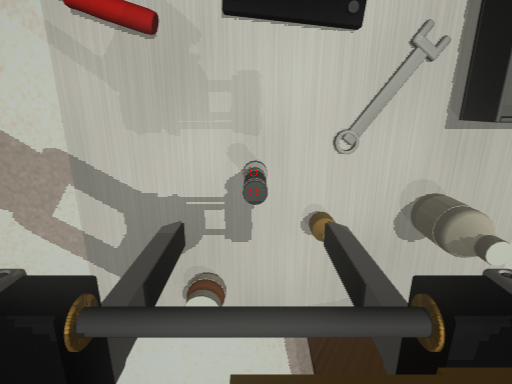

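The projected marks fall on the probe's top (about 255,190) and foot (about 255,172), so the position is confirmed. The yellow cap is clear of the fingers, so I descend and grip.

{"api": "jog_arm", "payload": {"slide": [[0.1,4,-0.1],[0.1,8,-0.1],[0.1,11,-0.1],[0.1,13.5,-0.1],[0.1,14.9,-0.1],[0.1,14.9,-0.1],[0.1,14.9,-0.1]], "delta_rot": [[0,0,0],[0,0,0],[0,0,0],[0,0,0],[0,0,0],[0,0,0],[0,0,0]], "hand": 6.5}}

```text
clock: 2.95
tcp_pos: [0.5399, -0.2665, 0.0795]
eef_rot: [-1.572, 0.0, 0.001]
force: [0.0, 0.5, -0.4]
finger_gap: 0.0651
```

{"api": "jog_arm", "payload": {"slide": [[0,0,0],[0,0,0],[0,0,0],[0,0,0],[0,0,0],[0,0,0],[0,0,0],[0,0,0]], "delta_rot": [[0,0,0],[0,0,0],[0,0,0],[0,0,0],[0,0,0],[0,0,0],[0,0,0],[0,0,0]], "hand": 1.5, "grip_force": 30}}

```text
clock: 3.75
tcp_pos: [0.5398, -0.2666, 0.0796]
eef_rot: [-1.572, 0.001, 0.001]
force: [-0.8, -0.3, 2.0]
finger_gap: 0.0254
```

```bash
python3 go.py .586 .160 .190
```

```text
3.75 [ 0.5398 -0.2666  0.0796] F [-0.84 -0.29  1.99] gap 0.0254
slide cm [  4.64 -11.09  42.64] rot deg [ 0.07  0.04 -0.03]
```

{"api": "jog_arm", "payload": {"slide": [[0,-2,0],[0,-6,0],[0,-10,0],[0.5,-11,4],[1,-11,8],[1.4,-11,12],[1.8,-11,16],[2.3,-11,20]], "delta_rot": [[0,0,0],[0,0,0],[0,0,0],[0,0,0],[0,0,0],[0,0,0],[0,0,0],[0,0,0]]}}

```text
clock: 4.55
tcp_pos: [0.5621, -0.0647, 0.1885]
eef_rot: [-1.571, 0.002, 0.0]
force: [1.4, -0.3, -2.5]
finger_gap: 0.0257
```

```bash
python3 go.py .586 .160 .150
```

```text
4.55 [ 0.5621 -0.0647  0.1885] F [ 1.45 -0.31 -2.49] gap 0.0257
slide cm [ 2.41  3.83 22.47] rot deg [ 0.04  0.02 -0.1 ]
```

{"api": "jog_arm", "payload": {"slide": [[0.6,0,5],[1,0,9],[1.5,0,13],[2,0,17],[2.2,0.5,20],[2.4,2,22],[2.4,4,22.5],[2.4,4,22.5]], "delta_rot": [[0,0,0],[0,0,0],[0,0,0],[0,0,0],[0,0,0],[0,0,0],[0,0,0],[0,0,0]]}}

```text
clock: 5.35
tcp_pos: [0.5826, 0.1611, 0.144]
eef_rot: [-1.572, 0.01, 0.002]
force: [-0.6, 0.5, -2.7]
finger_gap: 0.0256
```

```bash
python3 go.py .586 .160 .110;  python3 - <<'E'
from cell import cams
from h import *
T=cams.grab_frame("top");S=cams.grab_frame("side")
im=np.vstack([cv2.resize(x,None,fx=2,fy=2) for x in (T["image"][90:230,80:300],S["image"][80:230,180:400])])
cv2.imwrite("pics/chk.png",im[:,:,::-1])
E
```

```text
5.35 [0.5826 0.1611 0.144 ] F [-0.59  0.52 -2.7 ] gap 0.0256
slide cm [ 0.38  3.4  -0.11] rot deg [ 0.09  0.14 -0.59]
```

View pics/chk.png

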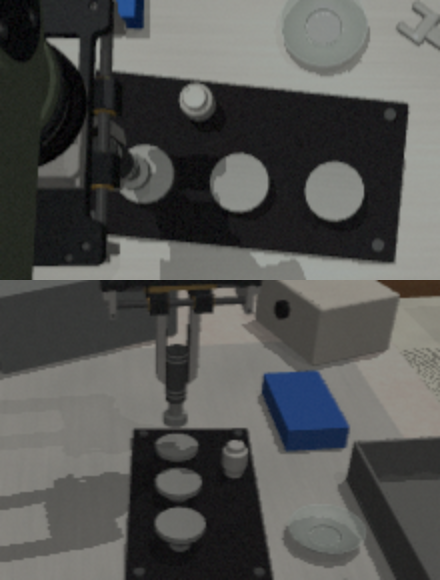

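The probe hangs upright over the left pad, its foot at about (175,418) in the side crop with the pad at (177,447). Next I touch down gently.

{"api": "jog_arm", "payload": {"slide": [[0.2,1,0],[0.3,2,-0.1],[0.4,2.6,-0.1],[0.4,2.8,-0.1],[0.4,2.9,-0.1],[0.4,3.0,-0.1],[0.4,3.0,-0.1]], "delta_rot": [[0,0,-0.6],[0,0,-0.6],[0,0,-0.6],[0,0,-0.6],[0,0,-0.6],[0,0,-0.6],[0,0,-0.6]]}}

```text
clock: 6.15
tcp_pos: [0.5892, 0.159, 0.1175]
eef_rot: [-1.572, -0.007, 0.001]
force: [0.8, 0.1, -2.1]
finger_gap: 0.0255
```

{"api": "jog_arm", "payload": {"slide": [[0,0.1,0],[0,0.2,0],[0,0.2,0]], "delta_rot": [[0,0,0],[0,0,0],[0,0,0]]}}

```text
clock: 6.45
tcp_pos: [0.5891, 0.1591, 0.1155]
eef_rot: [-1.572, -0.007, 0.001]
force: [-0.3, 0.3, -1.6]
finger_gap: 0.0259
```

{"api": "jog_arm", "payload": {"slide": [[0,0.1,0],[0,0.2,0],[0,0.2,0]], "delta_rot": [[0,0,0],[0,0,0],[0,0,0]]}}

```text
clock: 6.75
tcp_pos: [0.589, 0.159, 0.1132]
eef_rot: [-1.572, -0.006, 0.001]
force: [-0.0, -0.4, -1.8]
finger_gap: 0.0258
```

{"api": "jog_arm", "payload": {"slide": [[0,0.1,0],[0,0.2,0],[0,0.3,0],[0,0.3,0]], "delta_rot": [[0,0,0],[0,0,0],[0,0,0],[0,0,0]]}}

```text
clock: 7.15
tcp_pos: [0.5888, 0.159, 0.11]
eef_rot: [-1.572, -0.006, 0.001]
force: [0.8, -0.1, -2.2]
finger_gap: 0.0254
```

{"api": "jog_arm", "payload": {"slide": [[0,0.1,0],[0,0.2,0],[0,0.2,0]], "delta_rot": [[0,0,0],[0,0,0],[0,0,0]]}}

```text
clock: 7.45
tcp_pos: [0.5891, 0.1591, 0.1093]
eef_rot: [-1.572, -0.006, 0.001]
force: [-2.4, -0.1, 4.2]
finger_gap: 0.0251
```

Contact on the left pad: force rose about 6 N, with the top near 0.030. Next the middle pad.

{"api": "jog_arm", "payload": {"slide": [[0,0.2,0],[0,-1,0],[0,-3,0],[-0.2,-4.5,-1.5],[-0.6,-4.5,-5],[-1,-4.5,-8],[-1.2,-4.5,-9],[-1.2,-4.5,-9]], "delta_rot": [[0,0,0],[0,0,0],[0,0,0],[0,0,0],[0,0,0],[0,0,0],[0,0,0],[0,0,0]]}}

```text
clock: 8.25
tcp_pos: [0.5767, 0.0672, 0.1546]
eef_rot: [-1.572, -0.007, -0.002]
force: [1.0, 0.6, -2.1]
finger_gap: 0.0259
```

```bash
python3 go.py .577 .069 .121
```

```text
8.25 [0.5767 0.0672 0.1546] F [ 1.02  0.56 -2.05] gap 0.0259
slide cm [0.   3.36 0.18] rot deg [ 0.07 -0.13  0.38]
```

{"api": "jog_arm", "payload": {"slide": [[0,1.2,0.2],[0,2.4,0.2],[0,3,0.2],[0,3.2,0.2],[0,3.3,0.2],[0,3.3,0.2]], "delta_rot": [[0,0,0.4],[0,0,0.4],[0,0,0.4],[0,0,0.4],[0,0,0.4],[0,0,0.4]]}}

```text
clock: 8.85
tcp_pos: [0.5771, 0.0695, 0.1216]
eef_rot: [-1.572, 0.0, -0.002]
force: [-0.0, -0.6, -2.1]
finger_gap: 0.0256
```

{"api": "jog_arm", "payload": {"slide": [[0,0.1,0],[0,0.2,0],[0,0.3,0],[0,0.3,0]], "delta_rot": [[0,0,0],[0,0,0],[0,0,0],[0,0,0]]}}

```text
clock: 9.25
tcp_pos: [0.577, 0.0695, 0.1185]
eef_rot: [-1.572, 0.0, -0.002]
force: [-0.4, 0.5, -2.5]
finger_gap: 0.0254
```

{"api": "jog_arm", "payload": {"slide": [[0,0.1,0],[0,0.2,0],[0,0.2,0]], "delta_rot": [[0,0,0],[0,0,0],[0,0,0]]}}

```text
clock: 9.55
tcp_pos: [0.5773, 0.0694, 0.1183]
eef_rot: [-1.572, 0.0, -0.002]
force: [-3.1, -0.3, 6.3]
finger_gap: 0.026
```

{"api": "jog_arm", "payload": {"slide": [[0,0.1,0],[0,0.2,0],[0,0.2,0]], "delta_rot": [[0,0,0],[0,0,0],[0,0,0]]}}

```text
clock: 9.85
tcp_pos: [0.5774, 0.0694, 0.1182]
eef_rot: [-1.572, 0.0, -0.002]
force: [-4.8, 0.2, 8.9]
finger_gap: 0.0256
```

Contact on the middle pad, top near 0.0385. Next the right pad, expected top about 0.048.

{"api": "jog_arm", "payload": {"slide": [[0,-1,0],[0,-3,0],[-0.2,-4.5,-1.5],[-0.6,-4.5,-5],[-0.9,-4.5,-8],[-0.9,-4.5,-9],[-0.9,-4.5,-9]], "delta_rot": [[0,0,0],[0,0,0],[0,0,0],[0,0,0],[0,0,0],[0,0,0],[0,0,0]]}}

```text
clock: 10.55
tcp_pos: [0.5683, -0.0225, 0.1637]
eef_rot: [-1.573, -0.001, -0.005]
force: [-0.9, -0.0, -1.7]
finger_gap: 0.0255
```

```bash
python3 go.py .568 -.021 .130
```

```text
10.55 [ 0.5683 -0.0225  0.1637] F [-0.91 -0.03 -1.74] gap 0.0255
slide cm [-0.04  3.37  0.15] rot deg [ 0.1  -0.28  0.04]
```

{"api": "jog_arm", "payload": {"slide": [[0,1.2,0.15],[0,2.4,0.15],[0,3,0.15],[0,3.2,0.15],[0,3.3,0.15],[0,3.3,0.15]], "delta_rot": [[0.1,0,0],[0.1,0,0],[0.1,0,0],[0.1,0,0],[0.1,0,0],[0.1,0,0]]}}

```text
clock: 11.15
tcp_pos: [0.5685, -0.0207, 0.1306]
eef_rot: [-1.571, -0.001, -0.004]
force: [0.4, -0.6, -1.7]
finger_gap: 0.0255
```

{"api": "jog_arm", "payload": {"slide": [[0,0.1,0],[0,0.2,0],[0,0.2,0]], "delta_rot": [[0,0,0],[0,0,0],[0,0,0]]}}

```text
clock: 11.45
tcp_pos: [0.5686, -0.0207, 0.1288]
eef_rot: [-1.571, -0.001, -0.004]
force: [0.6, -0.2, -2.0]
finger_gap: 0.0253
```

{"api": "jog_arm", "payload": {"slide": [[0,0.1,0],[0,0.2,0],[0,0.2,0]], "delta_rot": [[0,0,0],[0,0,0],[0,0,0]]}}

```text
clock: 11.75
tcp_pos: [0.5688, -0.0208, 0.1275]
eef_rot: [-1.571, -0.002, -0.004]
force: [-2.2, 0.3, 2.3]
finger_gap: 0.0255
```

The right pad's contact height is about 0.048, so it is the highest. I release here and withdraw.

{"api": "jog_arm", "payload": {"slide": [[0,0.05,0],[0,0.05,0]], "delta_rot": [[0,0,0],[0,0,0]]}}

```text
clock: 11.95
tcp_pos: [0.5688, -0.0208, 0.1275]
eef_rot: [-1.571, -0.002, -0.004]
force: [-1.7, 0.2, 2.7]
finger_gap: 0.0252
```

{"api": "jog_arm", "payload": {"slide": [[0,0,0],[0,0,0],[0,0,0],[0,0,0],[0,0,0],[0,0,0]], "delta_rot": [[0,0,0],[0,0,0],[0,0,0],[0,0,0],[0,0,0],[0,0,0]], "hand": 7}}

```text
clock: 12.55
tcp_pos: [0.5688, -0.0208, 0.1274]
eef_rot: [-1.571, -0.002, -0.004]
force: [0.4, 0.5, -0.4]
finger_gap: 0.0686
```

{"api": "jog_arm", "payload": {"slide": [[0,-1,0],[0,-3,0],[0,-6,0],[0,-9,0],[0,-12,0],[0,-12,0],[0,-12,0]], "delta_rot": [[0,0,0],[0,0,0],[0,0,0],[0,0,0],[0,0,0],[0,0,0],[0,0,0]]}}

```text
clock: 13.25
tcp_pos: [0.5691, -0.0209, 0.2484]
eef_rot: [-1.571, -0.004, -0.004]
force: [0.6, 0.2, 0.5]
finger_gap: 0.0697
```

```bash
python3 go.py .568 -.021 .250;  python3 - <<'E'
from cell import cams,telemetry
from h import *
W=cams.grab_frame("wrist");S=cams.grab_frame("side")
im=np.hstack([cv2.resize(W["image"],(480,360)),cv2.resize(S["image"][80:230,210:340],None,fx=2.4,fy=2.4)])
cv2.imwrite("pics/end.png",im[:,:,::-1])
print(pix(S,(.5683,-.0205,.048)),pix(S,(.5683,-.0205,.150)))
E
```

```text
13.25 [ 0.5691 -0.0209  0.2484] F [0.55 0.25 0.48] gap 0.0697
slide cm [-0.11 -0.16 -0.02] rot deg [ 0.03 -0.25  0.22]
(np.float64(269.8908501181407), np.float64(200.16134462299735)) (np.float64(270.84060293283534), np.float64(161.8699625516499))
```

View pics/end.png

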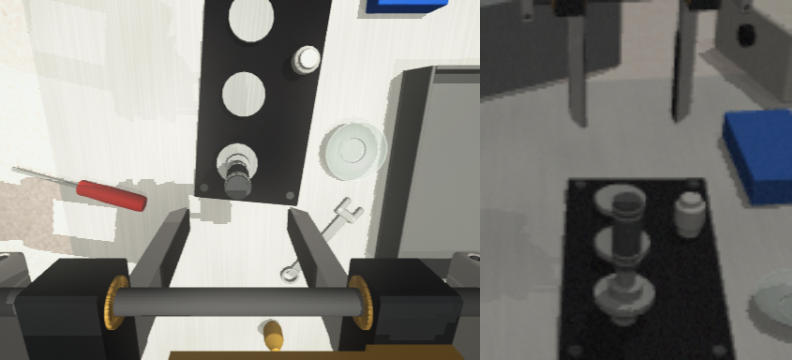

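The probe stands upright and centred on the right pad, with its foot at about (625,290) in the side crop. The fingers are well clear above it. Handing in.

```bash
python3 -c "
from cell import order; print(order.finish_job())"
```

```text
the job is handed in; nothing more can be done
None
```

I picked up the probe, touched it down on the left, middle and right pads in that order, and left it standing released on the right pad, which is the highest. I handed the job in at about 13.3 s of the 51 s allowed; no verdict was reported.

- **Pad heights:** the touches put the tops at about 29.7 mm (left), 38.6 mm (middle) and 47.9 mm (right). Wrist force rose by about 4 to 11 N at each contact. The steps of about 9 mm fit the 8 to 11 mm given.
- **Last pictures:** in the side and wrist views the probe stands upright near the middle of the right pad. The fingers were open and about 12 cm higher than at release, and the wrist force was near zero.
- **Disagreement:** the camera heights read 2 to 3 mm lower than the touched ones, and the measured pad spacing was about 91 mm instead of "about 95". Both are small against the 20 mm tolerance and did not change the height order.

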